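# Fetch the shaker from under the rack with the reacher

### The arm

A 6-joint arm with a two-finger parallel gripper is mounted at the origin on the work surface. World frame = base frame: x ahead of the robot, y to its left, z up, the work surface at z = 0. Lengths are in m, angles in rad, forces in N, time in s.
With the tool pointing down it reaches from about 0.325 to 0.75 m from the base axis. Payload 7.6 kg.
Tool frame: the origin (TCP) lies at the very end of the fingers, on their centre line; the grasp point (between the pads) lies 19 mm behind it; x points along the fingers, y is the direction in which the jaws open and shut, and the axes are right-handed (so a half turn about x gives the same grasp; the last joint's range is limited). The gripper opens to 85 mm and grips with 20 to 120 N. Pads are 22 mm wide; open, the fingers measure 114 mm over their backs; the gripper's body (76 mm by 85 mm) begins 54 mm behind the grasp point. The pads swing forward as they close: fully open they stand 13 mm farther back than shut.
Start: joints at [-1.261, 0.052, 1.401, -0, 1.689, -0.07], TCP at [0.195, -0.488, 0.231] pointing down, gripper open.
Joint ranges: [-2.9, 2.9], [-0.91, 2.17], [0.12, 2.37], [-1.06, 4.2], [0.26, 2.73], [-2.93, 2.93]. Speed limits (rad/s): [2.57, 2.57, 3.01, 3.14, 3.14, 3.14].

### API

Orientations are given as a unit quaternion [x, y, z, w].
In Python, from workcell import manip gives the robot as it stands.
- The arm moves only by the shell command python3 -m pendant 'ROWS' [FORCE]. ROWS is JSON, a list that holds one entry, the list of rows, each a list of 7 numbers: the turn, a rotation vector about the tool's x, y, z in degrees, then the shift along the tool's x, y, z in mm, then the closure, from 0 (fully open) to 1 (shut). In form: [[[ax, ay, az, dx, dy, dz, hand], ...]]. A call has 1 to 12 rows; each row is the pose to reach, as a shift and turn from the pose measured when the call began, along the tool's axes at that moment; what a row does not reach only later rows make up. A row lasts 1/10 s, in which the tool goes at most 50 mm and 8.59 degrees, less where a joint would pass 70% of its speed; a pose out of reach is approached as far as the arm can. A call with a gripper value outside its range is refused whole. The fingers move at their own pace and stop on an object; FORCE is the grip in N (left out, the last holds). Time passes only in rows, so rows that repeat a pose let the fingers close. It gives the time, the measured TCP pose, the force and the opening at its end, in the units of the state.
- manip.state(): the state, without advancing time (a new reading comes with each control period).
- manip.grab_frame(name): name is "scene" or "top" or "wrist"; returns a dict with "image" (384x512x3 uint8, red, green, blue), "range_z" (384x512 float32, m along the optical axis (not along the pixel's ray), 0 where there is no reading), "mtx" (3x3 intrinsics, pixels), "rvec" (rotation vector, rad) and "tvec" (3), from world to camera coordinates, as OpenCV has them. Camera axes: x right, y down, z forward; pixel columns grow to the right and rows downward; lengths in m; the calibration is good to about 2 mm. A picture is of the moment at which its call begins.
- manip.hand_in(): hands the job in, once; it reports no verdict.
The state is a dict: "time_s": time; "joints": joint angles; "qvel": joint speeds; "tau": joint torques, N m; "tool_pos": TCP position; "tool_rot": TCP orientation; "ft_force": force on the tool from outside, world axes, zero at the start; "wrist_torque": the same for the moment, N m; "gripper_width": opening from 0.0 (shut) to 1.0 (fully open).
Only numpy, scipy, OpenCV 4.12 (cv2) and the standard library are available. Lean on these libraries where they do the work, as an engineer would, in place of code of your own. Each camera call takes 0.05 s, during which the arm holds its last target.

### The job

The steel shaker has slid under the drying rack. Take the reacher by its handle, squeeze its trigger to close its jaws on the shaker under the rack, carry it out and set it down upright in the middle of the wooden board before letting it go. Then stand the reacher back upright on the bare counter and let go; do not touch the shaker with the gripper, do not knock it over, and leave the mug, tin, bowl and soap bottle where they are.

Things in the scene. Friction and masses are not known exactly. Their poses are not given: they have to be found in the camera images.
- reacher: Grey plastic reacher (grabber), 0.37 kg, 222 mm long, standing on its flat foot; used in this upright pose. Origin under the foot; x along the shaft to the jaws, z up. Foot x -40 to +60 mm, 52 wide, 12 thick. Upright handle post x -30 to -12, 30 wide, to z 122; in front a black trigger blade x +12 to +26 (released), 28 wide, z 46 to 120. Shaft 14 mm square, axis at z 36, runs to the jaws.
- reacher_grip (a point): Hold here: midway between back of post and front of released trigger (56 mm apart along reacher x; 36 fully squeezed), 95 mm above the foot's underside. Pinch both from above, closing along reacher x: squeezing 1 to 4 mm carries it with jaws still open; a firm squeeze (30 to 50 N) shuts them. With fingers closing evenly the reacher shifts forward in the hand by half the trigger's travel.
- reacher_jaws (a point): Point midway between the jaw pads where a 40 mm round thing is held: 160 mm ahead of the reacher's origin, on the shaft's axis, 36 mm above the foot's underside (pads from 23 to 49 mm). Jaw tips reach 22 mm farther forward. Axes as the reacher's.
- trigger (a joint): Travel of the reacher's trigger towards the post, 0 (released, jaws open) to 0.020 m (jaws shut). Spring 8 N released to 14 N at full travel; reopens by itself. Both jaws swing in evenly: about 70 mm apart inside, 100 overall, when released; they meet the 40 mm shaker at about 0.013 m, then press it with some 0.4 N each per N of extra squeeze.
- jaw_left: The reacher's jaw on its +y side, with an inward V of two rubber pads; origin at its pivot, 105 mm ahead of the reacher's origin and 12 mm to the side, 36 mm high.
- jaw_right: The same on the -y side.
- shaker_mid (a point): Steel shaker with a darker domed cap, upright round, 40 mm in diameter, 75 mm tall (straight wall to 60 mm), about 0.12 kg, standing on the counter under the rack. This point is on its axis half-way up, 37.5 mm above its bottom; z is its axis.
- rack: Fixed steel-wire drying rack like a low table, 200 mm deep (x), 240 wide (y), wire top 104 to 113 mm above the counter, thin legs at its corners (x +-96, y +-116 mm), open on all sides below. Origin on the counter below its centre; -x is its front, towards the robot. The shaker stands 35 to 65 mm behind its front edge, within 35 mm of its middle line.
- board: Fixed square wooden serving board on the counter, 140 x 140 mm, 12 mm thick; origin at the centre of its underside. The rack stands on one side of the counter, left or right, and the board on the other.
- mug: white mug, 72 mm wide, 85 mm tall, standing upright on top of the rack near its back; bystander; origin at the centre of its underside.
- tin: low steel tin with a paper label, 54 mm wide, 50 mm tall, standing at the back of the gap under the rack, behind the shaker; bystander; origin at the centre of its underside.
- bowl: blue bowl, 130 mm wide, 50 mm tall, on the counter at the right; bystander; origin at the centre of its underside.
- soap: green dish-soap bottle, 64 mm wide, 200 mm tall, on the counter at the right; bystander; origin at the centre of its underside.

How it is judged:
By the outcome, as a careful person would: the job done as asked, in the order asked, and still so for the second after the job is handed in, with the robot touching nothing.
It also fails if it takes over 64 s, if anything falls off the work surface, if the arm or the gripper's body presses on something with over 40 N, if the wrist force passes 120 N, or if a joint passes its speed limit or range.

## Working session

There is one attempt and no reset: what is moved stays moved. The work goes in short steps, Python scripts to look and compute and a shell command to move; the robot and the scene stay as the last step left them, time stands still between calls to the robot, and variables do not carry over. Pictures are saved under pics/ and viewed, and the job is handed in when it is done.

```bash
mkdir -p pics; ls; cat > h.py <<'E'
import numpy as np,cv2
from workcell import manip
def grab(n,f):
    d=manip.grab_frame(n); cv2.imwrite('pics/'+f+'.png',d['image'][:,:,::-1]); np.savez('pics/'+f+'.npz',**d); return d
def world(d):
    R=cv2.Rodrigues(np.array(d['rvec']))[0];t=np.array(d['tvec']).reshape(3);K=np.array(d['mtx']);z=d['range_z']
    v,u=np.mgrid[:384,:512]; X=np.stack([(u-K[0,2])/K[0,0]*z,(v-K[1,2])/K[1,1]*z,z],-1)
    P=(X-t)@R; P[z<=0]=np.nan; return P
E
python3 - <<'E'
from h import *
for n in('scene','top','wrist'): grab(n,n+'0')
print(manip.state())
E
```

```text
pics
{'time_s': 0.15, 'joints': array([-1.26128301e+00,  5.27083059e-02,  1.40143252e+00,  7.94910570e-06,
        1.68863972e+00, -7.03038978e-02]), 'qvel': array([-0.00215155, -0.00285079, -0.00289425, -0.00110466,  0.00060975,
       -0.00033998]), 'tau': array([ 1.37461499e-03, -3.81952894e+01, -3.60423195e+01,  2.85790804e-05,
        4.68970582e-03,  2.34172097e-05]), 'tool_pos': array([ 0.19459887, -0.48736728,  0.2306872 ]), 'tool_rot': array([-0.69434653, -0.13389756,  0.69444121, -0.13306293]), 'ft_force': array([ 0.83655994,  0.39980151, -0.95810282]), 'wrist_torque': array([0.0281532 , 0.00875007, 0.00345797]), 'gripper_width': 1.0022928696532563}
```

View pics/scene0.png

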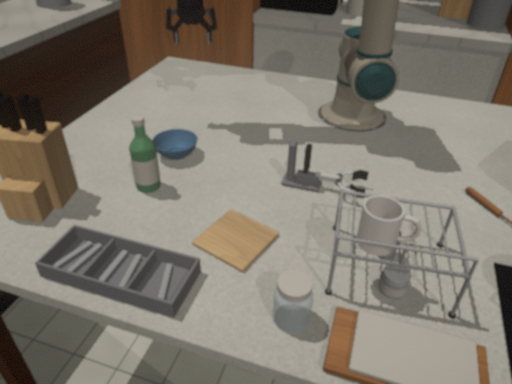

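View pics/top0.png

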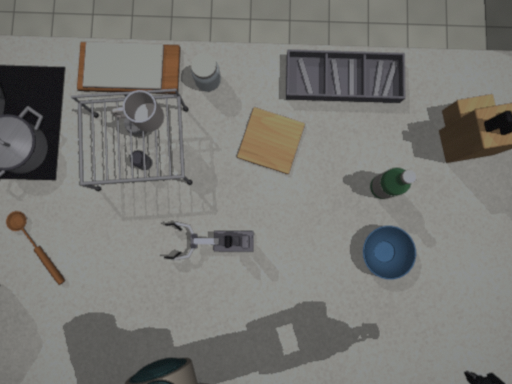

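View pics/wrist0.png

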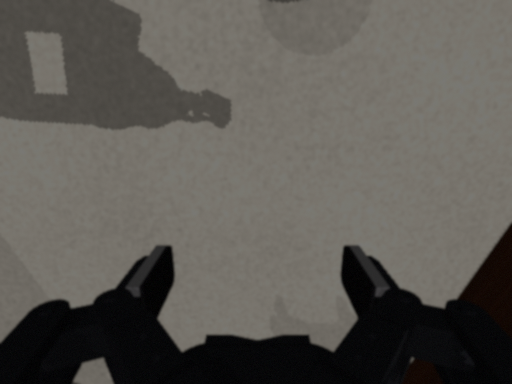

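The top view shows the rack at upper left (corners about (80,97)-(187,182)), with the dark shaker cap under it at (140,160) and the tin at about (135,128). The mug is at (140,108), the board at (271,140), the bowl at (389,252) and the soap at (393,183). The reacher lies with its handle at (235,241) and its jaws pointing left, at (172,241).

```bash
python3 - <<'E'
from h import *
d=dict(np.load('pics/top0.npz'));P=world(d)
R=cv2.Rodrigues(d['rvec'])[0];print('cam',-R.T@d['tvec'].reshape(3),d['mtx'][0,0])
for u,v in[(140,160),(143,163),(136,157),(271,140),(235,241),(228,241),(245,233),(200,241),(172,256),(166,224),(300,300)]: print(u,v,P[v,u].round(4),d['image'][v,u])
im=d['image'];hsv=cv2.cvtColor(im,cv2.COLOR_RGB2HSV)
# reacher points
m=np.zeros((384,512),bool);m[215:268,155:262]=1
Z=P[...,2]
for lo,hi,n in((.006,.02,'foot'),(.025,.05,'shaft'),(.1,.135,'tops')):
    k=m&(Z>lo)&(Z<hi); q=P[k]; vv,uu=np.nonzero(k)
    print(n,k.sum(),q.mean(0),q.min(0),q.max(0),cv2.minAreaRect(q[:,:2].astype(np.float32)))
b=np.zeros_like(m);b[100:180,230:310]=1
k=b&(Z>.006)&(Z<.02);r=cv2.minAreaRect(P[k][:,:2].astype(np.float32));print('board',r,np.median(P[k],0))
b[:]=0;b[85:195,70:195]=1
k=b&(Z>.095)&(Z<.12);r=cv2.minAreaRect(P[k][:,:2].astype(np.float32));print('rack',k.sum(),r,cv2.boxPoints(r))
b[:]=0;b[148:175,125:155]=1
k=b&(Z>.05)&(Z<.09);print('shaker',k.sum(),P[k].mean(0),P[k].min(0),P[k].max(0))
s=cv2.resize(im[80:280,60:280],None,fx=3.5,fy=3,interpolation=cv2.INTER_CUBIC);cv2.imwrite('pics/topz.png',s[:600,:770,::-1])
E
```

```text
cam [ 0.46367616 -0.11880038  1.09752436] 432.911119200225
140 160 [0.6362 0.1576 0.0728] [57 57 62]
143 163 [0.6302 0.1518 0.0662] [82 82 86]
136 157 [0.6428 0.167  0.0748] [62 61 68]
271 140 [ 0.7075 -0.1569  0.0125] [145 126  90]
235 241 [ 0.4496 -0.0746  0.0413] [58 58 62]
228 241 [ 0.4502 -0.0621  0.117 ] [34 33 36]
245 233 [ 0.4697 -0.0976  0.0105] [ 96  94 100]
200 241 [0.4474 0.0098 0.0427] [145 147 158]
172 256 [0.409  0.0784 0.0268] [70 69 67]
166 224 [0.4859 0.0926 0.0484] [44 43 43]
300 300 [ 0.3086 -0.2385  0.0018] [144 145 140]
foot 469 [ 0.45175221 -0.0712875   0.01162279] [ 0.3911752  -0.11915643  0.00603776] [0.50306425 0.09927495 0.01825635] ((0.443524032831192, -0.008333325386047363), (0.10800492018461227, 0.22542694211006165), 9.065958023071289)
shaft 617 [0.4485769  0.00844906 0.04089285] [ 0.40250462 -0.10808434  0.02678461] [0.49406228 0.09498716 0.04994041] ((0.4383246898651123, -0.0014682114124298096), (0.20402319729328156, 0.09075852483510971), 82.19137573242188)
tops 175 [ 0.45081765 -0.08427817  0.12040952] [ 0.4367494  -0.10953481  0.11281691] [ 0.4647851  -0.05493595  0.1259079 ] ((0.4507082402706146, -0.0821494460105896), (0.02684422954916954, 0.05420495197176933), 1.552486777305603)
board ((0.7170774340629578, -0.1647818386554718), (0.15243269503116608, 0.1627657413482666), 72.02095794677734) [ 0.7082687  -0.1569015   0.01201417]
rack 2309 ((0.6803232431411743, 0.17216116189956665), (0.20036253333091736, 0.2407882660627365), 5.59356689453125) [[0.568884   0.28221723]
 [0.59235394 0.04257552]
 [0.7917625  0.06210509]
 [0.76829255 0.30174682]]
shaker 203 [0.64160754 0.16198983 0.07031784] [0.62262382 0.14436723 0.05035014] [0.66186147 0.18403938 0.07778904]
```

View pics/topz.png

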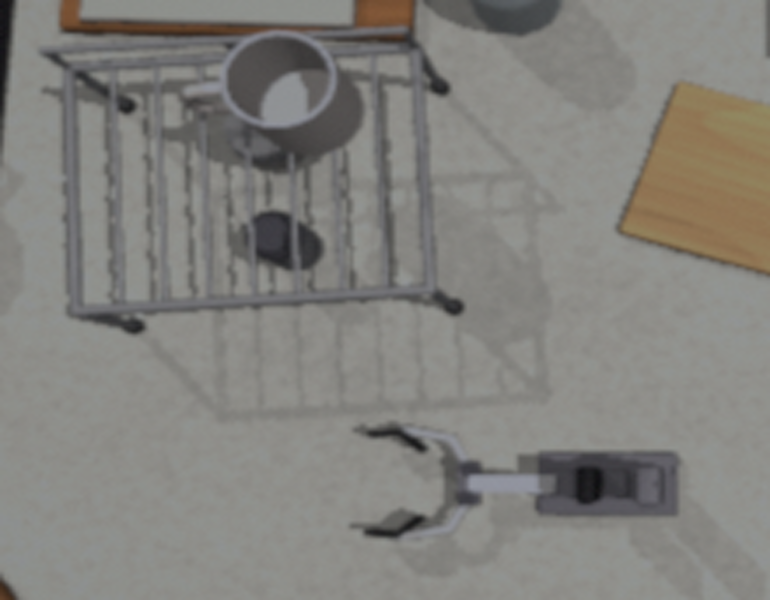

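```bash
cat > an.py <<'E'
from h import *
from scipy.optimize import least_squares
d=dict(np.load('pics/top0.npz'));P=world(d);Z=P[...,2]
def box(v0,v1,u0,u1):
    b=np.zeros((384,512),bool);b[v0:v1,u0:u1]=1;return b
# reacher yaw: shaft + tops
k=box(215,268,155,262)&(Z>.112)&(Z<.13);q=P[k]
c=np.array(cv2.minAreaRect(q[:,:2].astype(np.float32))[0]);print('grip c',c)
k=box(233,250,192,216)&(Z>.038)&(Z<.048);q=P[k]; s=q.mean(0);print('shaft',s,q.min(0),q.max(0))
print('yaw',np.degrees(np.arctan2(s[1]-c[1],s[0]-c[0])))
hsv=cv2.cvtColor(d['image'],cv2.COLOR_RGB2HSV)
k=box(228,256,205,256)&(Z>.007)&(Z<.016);q=P[k][:,:2].astype(np.float32);print('foot',cv2.minAreaRect(q),q.min(0),q.max(0))
for lab,bb in(('Lj',box(215,241,155,192)),('Rj',box(242,268,155,192))):
    k=bb&(Z>.028)&(Z<.06);q=P[k];print(lab,q.min(0),q.max(0),q.mean(0))
# board by colour
m=((hsv[...,0]>8)&(hsv[...,0]<28)&(hsv[...,1]>60)).astype(np.uint8)*255;m[~box(95,185,225,315)]=0
cn=max(cv2.findContours(m,0,1)[0],key=cv2.contourArea);r=cv2.minAreaRect(cn);print(r)
R=cv2.Rodrigues(d['rvec'])[0];C=-R.T@d['tvec'].reshape(3)
def ray(u,v,z):
    g=R.T@np.linalg.inv(d['mtx'])@[u,v,1];return (C+g*(z-C[2])/g[2])[:2]
bp=np.array([ray(u,v,.012) for u,v in cv2.boxPoints(r)]);print('board c',ray(*r[0],.012),bp.tolist())
# shaker
k=box(145,178,122,158)&(Z>.0575)&(Z<.09);q=P[k]
for a in((.05,.058),(.058,.064),(.064,.07),(.07,.074),(.074,.09)):
    k=box(145,178,122,158)&(Z>a[0])&(Z<a[1]);q=P[k];print(a,k.sum(),q.mean(0) if k.sum() else'',q.min(0),q.max(0))
# dark cap by colour
m=(d['image'].max(-1)<85)&box(145,178,122,158)
v,u=np.nonzero(m);print('cap px',len(u),u.min(),u.max(),v.min(),v.max())
k=box(112,145,110,165)&(Z>.035)&(Z<.06);print('tin',k.sum(),P[k].mean(0),P[k].min(0),P[k].max(0))
E
python3 an.py
python3 - <<'E'
from h import *
d=dict(np.load('pics/scene0.npz'));P=world(d);Z=P[...,2];im=d['image']
cv2.imwrite('pics/scz.png',cv2.resize(im[180:330,310:490],None,fx=4,fy=4,interpolation=cv2.INTER_CUBIC)[:,:,::-1])
R=cv2.Rodrigues(d['rvec'])[0];print('cam',-R.T@d['tvec'].reshape(3))
k=np.zeros((384,512),bool);k[240:305,370:420]=1
k&=(P[...,0]>.6)&(P[...,0]<.8)&(Z>.015)&(Z<.055)
q=P[k];print(k.sum(),q.mean(0),q.min(0),q.max(0))
from scipy.optimize import least_squares
f=least_squares(lambda p:np.hypot(q[:,0]-p[0],q[:,1]-p[1])-.027,[.73,.16],loss='soft_l1',f_scale=.002);print('tin fit',f.x,f.cost)
E
```

```text
grip c [ 0.45070824 -0.08214945]
shaft [0.44887407 0.00645047 0.04288113] [ 0.42769496 -0.02654288  0.03800469] [0.46629051 0.03001438 0.04784832]
yaw 91.18595096616836
foot ((0.4503568112850189, -0.06932966411113739), (0.05206114426255226, 0.09758802503347397), 1.5519511699676514) [ 0.4248968  -0.11874138] [ 0.4769485  -0.01991624]
Lj [0.44913697 0.03187596 0.02939112] [0.49406228 0.09498716 0.05334337] [0.48281146 0.05862763 0.04220997]
Rj [0.40250462 0.0303301  0.02854894] [0.44439637 0.09352757 0.05500356] [0.41273462 0.05715491 0.04211856]
((270.5500183105469, 140.35000610351562), (54.391170501708984, 53.44248962402344), 18.434946060180664)
board c [ 0.70671771 -0.15579055] [[0.6608217753584505, -0.06973751027934127], [0.7945893068801715, -0.10897122280971402], [0.7530929676786593, -0.2427423408527083], [0.62037448945316, -0.20179556464332943]]
(0.05, 0.058) 11 [0.63844351 0.14943786 0.05359062] [0.62448954 0.14436723 0.05035014] [0.65493306 0.15917032 0.05553332]
(0.058, 0.064) 10 [0.6362041  0.15210037 0.06238257] [0.62309355 0.14437719 0.05998461] [0.65523353 0.16744996 0.06394663]
(0.064, 0.07) 52 [0.64028805 0.16430122 0.0673277 ] [0.62262382 0.14523188 0.06403316] [0.66186147 0.18403938 0.06995499]
(0.07, 0.074) 77 [0.64236944 0.16207966 0.07238283] [0.62634913 0.15036697 0.07000106] [0.66062206 0.18185624 0.07397104]
(0.074, 0.09) 53 [0.64347141 0.16406261 0.07522039] [0.62833687 0.15010346 0.07403522] [0.65709143 0.1748931  0.07778904]
cap px 273 129 151 150 169
tin 133 [0.72379919 0.18988246 0.04810168] [0.70982635 0.16657775 0.03519234] [0.74498523 0.20982393 0.05384498]
cam [1.36322892 0.09853719 0.67229603]
788 [0.74274774 0.18528052 0.0394506 ] [0.64557139 0.15975953 0.0151784 ] [0.76488076 0.21363557 0.05305343]
tin fit [0.73337034 0.18634708] 0.01116377689369868
```

```bash
python3 - <<'E'
from h import *
s=manip.state()
from scipy.spatial.transform import Rotation as Ro
print(Ro.from_quat(s['tool_rot']).as_matrix().round(3))
E
```

```text
[[-0.     0.371 -0.929]
 [ 0.001 -0.929 -0.371]
 [-1.    -0.001 -0.   ]]
```

View pics/scz.png

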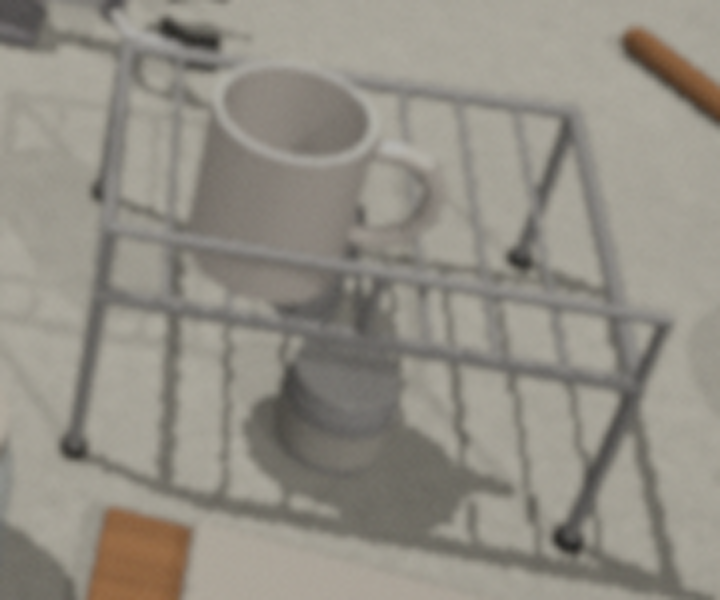

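The top and scene views agree on these positions:

| Item | Position (x, y) | Yaw |
|---|---|---|
| Shaker | (0.642, 0.162) | – |
| Tin | (0.733, 0.186) | – |
| Board | (0.707, -0.156) | – |
| Reacher origin | (0.4506, -0.079) | about 91.4° |
| Rack | – | 5.6° |

I'll grip with tool y along reacher x so that joint 6 stays in range.

```bash
cat > go.py <<'E'
import sys
from h import *
from scipy.spatial.transform import Rotation as Ro
s=manip.state();x,y,z,a=map(float,sys.argv[1:5])
R=Ro.from_quat(s['tool_rot']);a=np.radians(a)
ty=np.array([np.cos(a),np.sin(a),0]);tx=np.array([0,0,-1.]);T=Ro.from_matrix(np.stack([tx,ty,np.cross(tx,ty)],1))
print('turn',np.degrees((R.inv()*T).as_rotvec()).round(2),'shift',(R.inv().apply(np.array([x,y,z])-s['tool_pos'])*1000).round(1))
yy=R.as_matrix()[:,1];print('now t',s['time_s'],s['tool_pos'].round(4),'yaw',np.degrees(np.arctan2(yy[1],yy[0])).round(2),'F',s['ft_force'].round(1),'w',round(s['gripper_width'],4),'j',s['joints'].round(2))
E
python3 go.py .4506 -.082 .231 91.4
```

```text
turn [-1.5964e+02 -1.0000e-01  1.0000e-02] shift [ 1.000e-01 -2.816e+02 -3.880e+02]
now t 0.15 [ 0.1946 -0.4874  0.2307] yaw -68.24 F [ 0.8  0.4 -1. ] w 1.0023 j [-1.26  0.05  1.4   0.    1.69 -0.07]
```

```bash
python3 -m pendant '[[[-8,0,0,0,-25,-35,0],[-16,0,0,0,-50,-70,0],[-24,0,0,0,-75,-105,0],[-32,0,0,0,-100,-140,0],[-40,0,0,0,-125,-174,0],[-48,0,0,0,-150,-208,0],[-56,0,0,0,-175,-242,0],[-64,0,0,0,-200,-277,0],[-72,0,0,0,-225,-312,0],[-80,0,0,0,-250,-346,0],[-88,0,0,0,-282,-388,0],[-96,0,0,0,-282,-388,0]]]'; python3 go.py .4506 -.082 .231 91.4
```

```text
time_s: 1.35
tool_pos: [0.4518, -0.0773, 0.2306]
tool_rot: [0.363, 0.608, -0.361, 0.607]
ft_force: [-1.3, -0.6, -0.1]
gripper_width: 1.001
turn [-62.96  -0.12  -0.11] shift [-0.5 -3.3  3.5]
now t 1.35 [ 0.4518 -0.0773  0.2306] yaw 28.44 F [-1.3 -0.6 -0.1] w 1.0008 j [-0.25 -0.14  1.59  0.    1.69 -0.75]
```

```bash
python3 -m pendant '[[[-8,0,0,0,-3,3,0],[-16,0,0,0,-3,3,0],[-24,0,0,0,-3,3,0],[-32,0,0,0,-3,3,0],[-40,0,0,0,-3,3,0],[-48,0,0,0,-3,3,0],[-56,0,0,0,-3,3,0],[-63,0,0,0,-3.3,3.5,0],[-63,0,0,0,-3.3,3.5,0],[-63,0,0,0,-3.3,3.5,0]]]'; python3 go.py .4506 -.082 .08 91.4; python3 -c "
from h import *
grab('wrist','w1')"
```

```text
time_s: 2.35
tool_pos: [0.4505, -0.0819, 0.2304]
tool_rot: [-0.007, 0.707, 0.009, 0.707]
ft_force: [-0.1, 0.2, 0.6]
gripper_width: 0.998
turn [-0.15 -0.06 -0.16] shift [150.4  -0.5   0.2]
now t 2.35 [ 0.4505 -0.0819  0.2304] yaw 91.25 F [-0.1  0.2  0.6] w 0.9983 j [-0.26 -0.14  1.59  0.    1.69 -1.85]
```

View pics/w1.png

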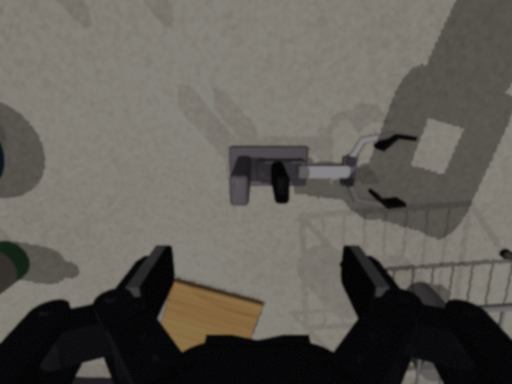

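The wrist view shows the post top at about (240,200) and the trigger at about (282,196), centred between the fingers. I'll check their position using depth.

```bash
python3 -c "
from h import *
d=dict(np.load('pics/w1.npz'));P=world(d);Z=P[...,2]
b=np.zeros((384,512),bool);b[140:215,215:360]=1
k=b&(Z>.112)&(Z<.13);q=P[k][:,:2].astype(np.float32);print('tops',cv2.minAreaRect(q),q.min(0),q.max(0),np.median(P[k][:,2]))
k=b&(Z>.006)&(Z<.018);q=P[k][:,:2].astype(np.float32);print('foot',cv2.minAreaRect(q),q.min(0),q.max(0))
k=b&(Z>.035)&(Z<.05)&(P[...,1]>-.01)&(P[...,1]<.02);q=P[k];print('shaft',q.mean(0),q.min(0),q.max(0))
"
```

```text
tops ((0.4483136236667633, -0.07965891808271408), (0.02877211943268776, 0.055991873145103455), 0.9162180423736572) [ 0.4342507  -0.10779322] [ 0.46310523 -0.05149843] 0.12049652854820792
foot ((0.44875478744506836, -0.06738324463367462), (0.05239022895693779, 0.09995753318071365), 1.149296522140503) [ 0.4216566  -0.11765112] [ 0.47524923 -0.0172861 ]
shaft [0.4463228  0.00593849 0.04238706] [ 0.42937408 -0.00991055  0.03512002] [0.46085362 0.01994358 0.04505057]
```

```bash
python3 -m pendant '[[[0,0,0,40,1,-1,0],[0,0,0,75,1,-1,0],[0,0,0,100,1,-1,0],[0,0,0,120,1,-1,0],[0,0,0,138,1,-1,0],[0,0,0,150,1,-1,0],[0,0,0,157,1,-1,0],[0,0,0,157,1,-1,0],[0,0,0,157,1,-1,0.15],[0,0,0,157,1,-1,0.25]]]' 30; python3 go.py .4494 -.081 .073 91.2;python3 -c "
from h import *
grab('wrist','w2')"
```

```text
time_s: 3.4
tool_pos: [0.45, -0.0807, 0.0744]
tool_rot: [-0.007, 0.707, 0.009, 0.707]
ft_force: [0.7, -0.6, 0.3]
gripper_width: 0.754
turn [ 0.06  0.05 -0.13] shift [ 1.4 -0.3 -0.6]
now t 3.4 [ 0.45   -0.0807  0.0744] yaw 91.26 F [ 0.7 -0.6  0.3] w 0.7542 j [-0.26 -0.03  1.8   0.    1.37 -1.85]
```

View pics/w2.png

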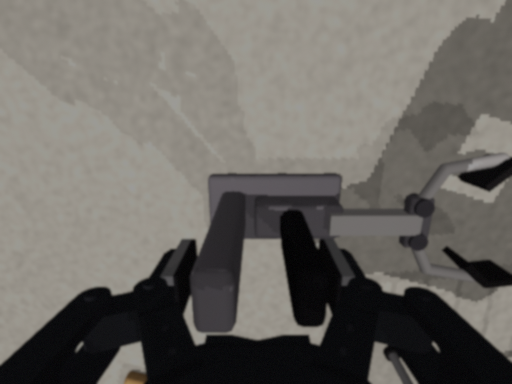

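The post and trigger sit between the pads with about 4 mm clear on each side. I'll take up about 3 mm of trigger next.

```bash
python3 -m pendant '[[[0,0,0,0,0,0,0.3],[0,0,0,0,0,0,0.33],[0,0,0,0,0,0,0.36],[0,0,0,0,0,0,0.38],[0,0,0,0,0,0,0.38],[0,0,0,0,0,0,0.38]]]' 30; python3 go.py .4494 -.081 .08 91.2;python3 -c "
from h import *
grab('wrist','w3')"
```

```text
time_s: 4.05
tool_pos: [0.4504, -0.0813, 0.0752]
tool_rot: [-0.007, 0.706, 0.008, 0.708]
ft_force: [-1.1, -2.6, 6.0]
gripper_width: 0.619
turn [ 0.05  0.12 -0.05] shift [-4.8  0.3 -1. ]
now t 4.05 [ 0.4504 -0.0813  0.0752] yaw 91.25 F [-1.1 -2.6  6. ] w 0.6187 j [-0.26 -0.03  1.8   0.    1.37 -1.85]
```

View pics/w3.png

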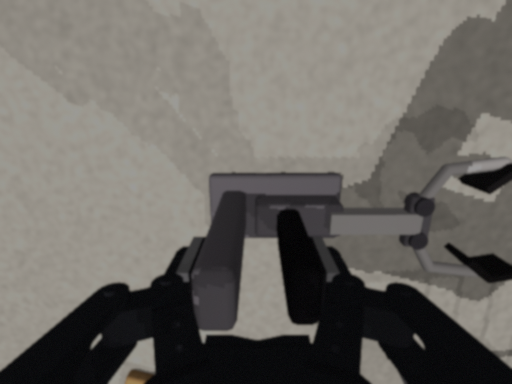

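Both pads now touch, at 52.6 mm. I'll lift a little and check for tilt.

```bash
python3 -m pendant '[[[0,0,0,-5,0,0,0.38],[0,0,0,-10,0,0,0.38],[0,0,0,-15,0,0,0.38],[0,0,0,-20,0,0,0.38],[0,0,0,-20,0,0,0.38],[0,0,0,-20,0,0,0.38]]]'; python3 go.py .4494 -.081 .08 91.2;python3 -c "
from h import *
d=grab('top','t4');P=world(d);Z=P[...,2]
def box(v0,v1,u0,u1):
    b=np.zeros((384,512),bool);b[v0:v1,u0:u1]=1;return b
for n,bb in(('shaft',box(225,260,192,216)),('jawtips',box(205,275,150,172)),):
    k=bb&(Z>.03)&(Z<.085);q=P[k];print(n,k.sum(),np.median(q,0),q.min(0),q.max(0))
d=grab('scene','s4');cv2.imwrite('pics/s4z.png',cv2.resize(d['image'][60:240,240:420],None,fx=3.3,fy=3.3)[:,:,::-1])"
```

```text
time_s: 4.7
tool_pos: [0.4503, -0.0813, 0.0952]
tool_rot: [-0.007, 0.706, 0.008, 0.708]
ft_force: [0.1, 0.5, -4.1]
gripper_width: 0.623
turn [ 0.06  0.12 -0.05] shift [15.2  0.3 -0.9]
now t 4.7 [ 0.4503 -0.0813  0.0952] yaw 91.26 F [ 0.1  0.5 -4.1] w 0.623 j [-0.26 -0.05  1.78  0.    1.41 -1.85]
  return _methods._mean(a, axis=axis, dtype=dtype,
  ret = um.true_divide(
Traceback (most recent call last):
ValueError: zero-size array to reduction operation minimum which has no identity
```

View pics/t4.png

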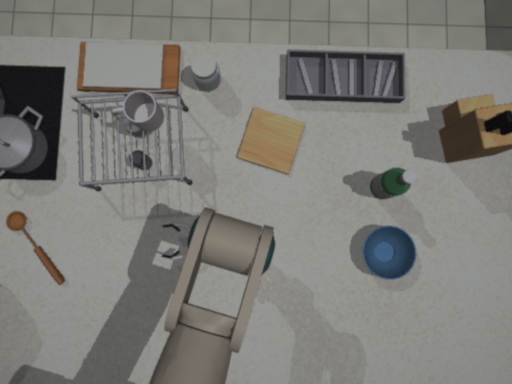

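The arm blocks the top view, with only the jaw tips showing at about (172,240). I'll use the scene and wrist cameras instead.

```bash
python3 -c "
from h import *
d=grab('scene','s4');cv2.imwrite('pics/s4z.png',cv2.resize(d['image'][60:240,240:420],None,fx=3.3,fy=3.3)[:,:,::-1])
d=grab('wrist','w4');P=world(d);Z=P[...,2]
for u in range(230,500,12):
  v=221; print(u,P[v,u].round(4),end=';')
"
```

```text
230 [ 0.4348 -0.0965  0.0922];242 [ 0.4378 -0.0903  0.0849];254 [ 0.46   -0.0835  0.0317];266 [ 0.4491 -0.0753  0.0572];278 [ 0.4425 -0.0685  0.0726];290 [ 0.4349 -0.0635  0.0905];302 [ 0.4356 -0.0565  0.0885];314 [ 0.4481 -0.0429  0.058 ];326 [ 0.4485 -0.0344  0.0566];338 [ 0.4457 -0.0283  0.063 ];350 [ 0.4458 -0.0202  0.0624];362 [ 0.445  -0.0129  0.0638];374 [ 0.4456 -0.0042  0.062 ];386 [0.4453 0.0036 0.0624];398 [0.4452 0.0117 0.062 ];410 [0.4449 0.0193 0.0625];422 [0.4454 0.0282 0.0609];434 [ 4.701e-01  7.760e-02 -4.000e-04];446 [ 4.697e-01  8.810e-02 -1.000e-04];458 [0.4691 0.098  0.001 ];470 [0.4692 0.1095 0.    ];482 [ 4.690e-01  1.203e-01 -1.000e-04];494 [ 4.689e-01  1.312e-01 -3.000e-04];
```

View pics/s4z.png

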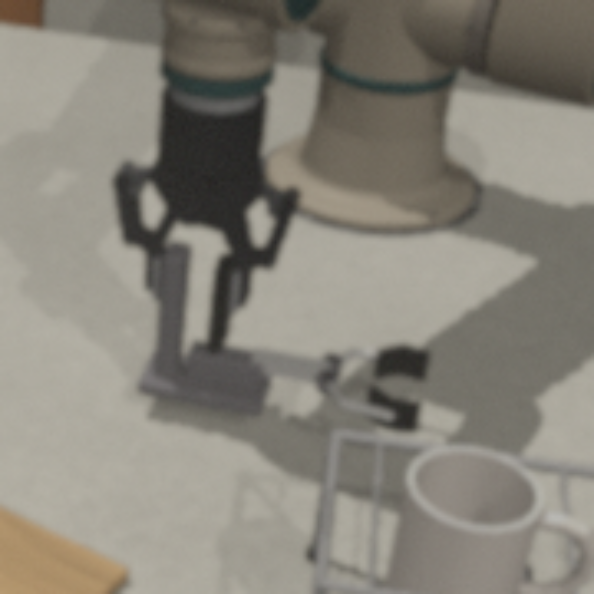

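View pics/w4.png

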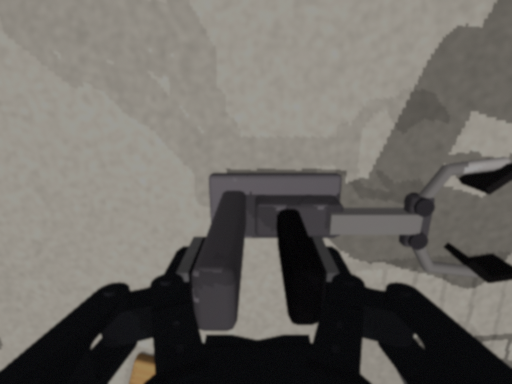

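The lift is level: the shaft top reads 0.062 at both ends, and the foot is 20 mm up. I'll back towards the base first, then turn.

```bash
python3 -m pendant '[[[0,0,0,0,5,-10,0.38],[0,0,0,0,11,-25,0.38],[0,0,0,0,18,-42,0.38],[-4,0,0,0,25,-58,0.38],[-9,0,0,0,29,-69,0.38],[-15,0,0,0,30,-75,0.38],[-21,0,0,0,30,-75,0.38],[-27,0,0,0,30,-75,0.38],[-33,0,0,0,30,-75,0.38],[-39,0,0,0,30,-75,0.38],[-45,0,0,0,30,-75,0.38],[-45,0,0,0,30,-75,0.38]]]'; python3 go.py .375 .136 .095 5.6
```

```text
time_s: 6.05
tool_pos: [0.3744, -0.0529, 0.0947]
tool_rot: [-0.278, 0.65, 0.278, 0.651]
ft_force: [-0.6, 0.4, -3.6]
gripper_width: 0.621
turn [ 1.3071e+02  7.0000e-02 -1.0000e-01] shift [-1.000e-01  1.301e+02  1.370e+02]
now t 6.05 [ 0.3744 -0.0529  0.0947] yaw 136.31 F [-0.6  0.4 -3.6] w 0.6214 j [-0.24 -0.29  1.99  0.    1.44 -2.62]
```

I used the wrong turn sign. Nothing was touched, so I'll turn back the other way.

```bash
python3 -m pendant '[[[3,0,0,0,0,0,0.38],[9,0,0,0,0,0,0.38],[16,0,0,0,0,0,0.38],[23,0,0,0,0,0,0.38],[30,0,0,0,0,0,0.38],[37,0,0,0,0,0,0.38],[44,0,0,0,0,0,0.38],[51,0,0,0,0,0,0.38],[58,0,0,0,0,0,0.38],[65,0,0,0,0,0,0.38],[72,0,0,0,0,0,0.38],[78,0,0,0,0,0,0.38]]]'; python3 go.py .375 .136 .095 5.6
```

```text
time_s: 7.25
tool_pos: [0.3743, -0.0529, 0.0946]
tool_rot: [0.196, 0.679, -0.195, 0.68]
ft_force: [-0.0, 0.1, -2.9]
gripper_width: 0.624
turn [ 5.224e+01 -3.000e-02 -9.000e-02] shift [ -0.2 160.3 -99.9]
now t 7.25 [ 0.3743 -0.0529  0.0946] yaw 57.84 F [-0.   0.1 -2.9] w 0.6236 j [-0.24 -0.29  1.99  0.    1.44 -1.25]
```

```bash
python3 -m pendant '[[[5,0,0,0,0,0,0.38],[12,0,0,0,0,0,0.38],[19,0,0,0,8,-5,0.38],[26,0,0,0,24,-15,0.38],[33,0,0,0,44,-27,0.38],[40,0,0,0,64,-40,0.38],[46,0,0,0,84,-52,0.38],[50,0,0,0,104,-65,0.38],[52.2,0,0,0,124,-77,0.38],[52.2,0,0,0,144,-90,0.38],[52.2,0,0,0,156,-97,0.38],[52.2,0,0,0,160,-100,0.38]]]'; python3 -m pendant '[[[0,0,0,0,0,0,0.38],[0,0,0,0,0,0,0.38]]]'; python3 go.py .4743 .146 .081 5.6
python3 -c "
from h import *
grab('wrist','w5');grab('top','t5')"
```

```text
time_s: 8.45
tool_pos: [0.3745, 0.1369, 0.0947]
tool_rot: [0.475, 0.524, -0.475, 0.524]
ft_force: [-0.0, -0.5, -3.3]
gripper_width: 0.626
time_s: 8.65
tool_pos: [0.3744, 0.1364, 0.0945]
tool_rot: [0.476, 0.524, -0.475, 0.523]
ft_force: [0.4, -0.4, -3.1]
gripper_width: 0.626
turn [-0.07 -0.06 -0.  ] shift [1.350e+01 1.004e+02 1.000e-01]
now t 8.65 [0.3744 0.1364 0.0945] yaw 5.53 F [ 0.4 -0.4 -3.1] w 0.6257 j [ 0.26 -0.23  1.94  0.    1.43  0.16]
```

View pics/w5.png

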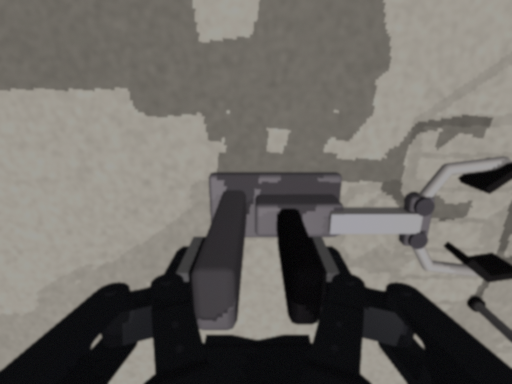

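View pics/t5.png

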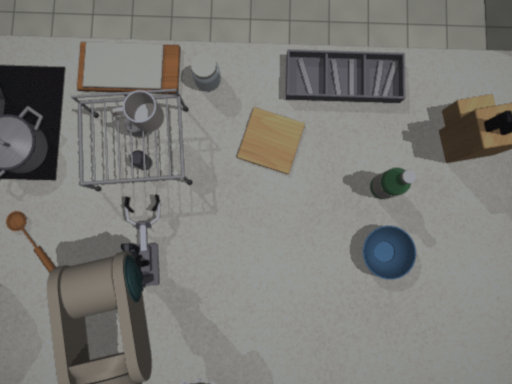

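The reacher points at the rack with its jaws at (127-158, 195-222) in the top view, and the shaker cap is at (140,160). I'll check lateral alignment in that same camera.

```bash
python3 -c "
from h import *
d=dict(np.load('pics/t5.npz'));P=world(d);Z=P[...,2]
b=np.zeros((384,512),bool);b[188:240,115:170]=1
k=b&(Z>.025)&(Z<.085)&(P[...,0]>.46);q=P[k]
u=np.array([np.cos(np.radians(5.53)),np.sin(np.radians(5.53))]);n=np.array([-u[1],u[0]])
o=np.array([.3744,.1364]);a=(q[:,:2]-o)@u;l=(q[:,:2]-o)@n
for x0 in range(80,200,10):
  m=(a>x0/1e3)&(a<x0/1e3+.01)
  if m.sum():print(x0,m.sum(),l[m].min().round(4),l[m].max().round(4),q[m,2].max().round(3))
print('shaker',(np.array([.642,.1625])-o)@u,(np.array([.642,.1625])-o)@n)
k=np.zeros_like(b);k[145:178,122:158]=1;k&=(Z>.068)&(Z<.09);print(P[k].mean(0),np.median(P[k],0))
"
```

```text
80 16 -0.0086 0.0059 0.065
90 32 -0.0093 0.0055 0.066
100 68 -0.0198 0.0171 0.067
110 82 -0.0374 0.0339 0.066
120 37 -0.0413 0.0361 0.063
130 29 -0.0425 0.0387 0.062
140 65 -0.0433 0.0403 0.072
150 54 -0.0445 0.0404 0.071
160 39 -0.0422 0.0374 0.07
170 39 -0.0407 0.0367 0.07
180 1 -0.0381 -0.0381 0.048
shaker 0.2688697335498708 0.0001907375722677795
[0.64253311 0.1626544  0.07311831] [0.64232384 0.16237822 0.07315996]
```

The jaws are centred 2 mm to the right of the line to the shaker, so I'll correct that while going in.

```bash
python3 -m pendant '[[[0,0,0,5,2,-1,0.38],[0,0,0,10,8,-2,0.38],[0,0,0,13.5,18,-2,0.38],[0,0,0,13.5,30,-2,0.38],[0,0,0,13.5,42,-2,0.38],[0,0,0,13.5,54,-2,0.38],[0,0,0,13.5,66,-2,0.38],[0,0,0,13.5,78,-2,0.38],[0,0,0,13.5,88,-2,0.38],[0,0,0,13.5,95,-2,0.38],[0,0,0,13.5,100,-2,0.38],[0,0,0,13.5,100,-2,0.38]]]'; python3 -m pendant '[[[0,0,0,0,0,0,0.38],[0,0,0,0,0,0,0.38]]]'; python3 go.py .4743 .148 .081 5.6
python3 -c "
from h import *
grab('wrist','w6');d=grab('top','t6');cv2.imwrite('pics/t6z.png',cv2.resize(d['image'][85:245,60:220],None,fx=3.7,fy=3.7,interpolation=2)[:,:,::-1])"
```

```text
time_s: 9.95
tool_pos: [0.4742, 0.1478, 0.081]
tool_rot: [0.476, 0.524, -0.475, 0.523]
ft_force: [-0.5, 1.0, -3.6]
gripper_width: 0.622
time_s: 10.15
tool_pos: [0.474, 0.1478, 0.0809]
tool_rot: [0.476, 0.524, -0.475, 0.523]
ft_force: [0.1, 0.1, -4.0]
gripper_width: 0.619
turn [-0.09 -0.06 -0.  ] shift [-0.1  0.3 -0.1]
now t 10.15 [0.474  0.1478 0.0809] yaw 5.51 F [ 0.1  0.1 -4. ] w 0.6189 j [0.23 0.08 1.68 0.   1.38 0.13]
```

View pics/t6z.png

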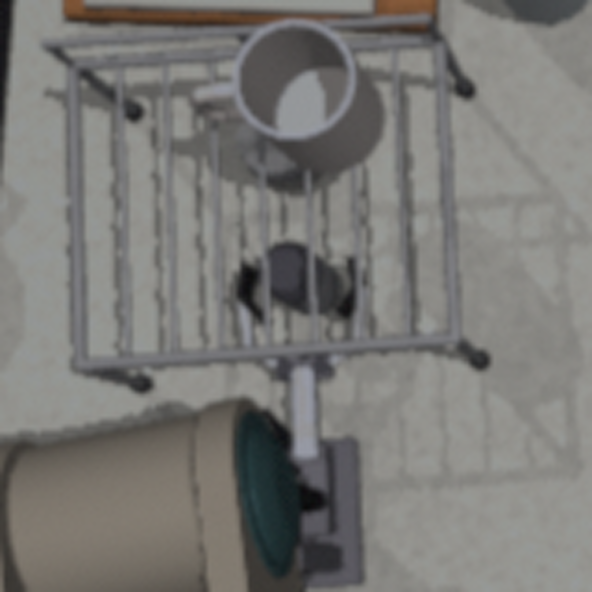

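View pics/w6.png

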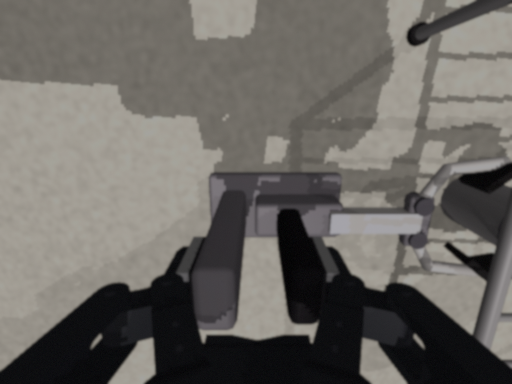

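The jaws straddle the shaker, at (240-355, 260-320) in the enlarged top view. I'll squeeze gradually to 40 N.

```bash
python3 -m pendant '[[[0,0,0,0,0,0,0.41],[0,0,0,0,0,0,0.43],[0,0,0,0,0,0,0.45],[0,0,0,0,0,0,0.47],[0,0,0,0,0,0,0.49],[0,0,0,0,0,0,0.51],[0,0,0,0,0,0,0.54],[0,0,0,0,0,0,0.58],[0,0,0,0,0,0,0.62],[0,0,0,0,0,0,0.66],[0,0,0,0,0,0,0.7],[0,0,0,0,0,0,0.7]]]' 40; python3 -m pendant '[[[0,0,0,0,0,0,0.7],[0,0,0,0,0,0,0.7]]]' 40;python3 go.py .4743 .148 .081 5.6
python3 -c "
from h import *
grab('wrist','w7');d=grab('top','t7');cv2.imwrite('pics/t7z.png',cv2.resize(d['image'][85:245,60:220],None,fx=3.7,fy=3.7,interpolation=2)[:,:,::-1])"
```

```text
time_s: 11.45
tool_pos: [0.4743, 0.1479, 0.0813]
tool_rot: [0.476, 0.524, -0.475, 0.523]
ft_force: [0.7, 1.4, -1.8]
gripper_width: 0.483
time_s: 11.65
tool_pos: [0.4743, 0.148, 0.0813]
tool_rot: [0.476, 0.524, -0.475, 0.523]
ft_force: [1.1, 1.3, -1.7]
gripper_width: 0.489
turn [-0.09 -0.07 -0.07] shift [ 0.3 -0.  -0. ]
now t 11.65 [0.4743 0.148  0.0813] yaw 5.51 F [ 1.1  1.3 -1.7] w 0.4886 j [0.23 0.08 1.68 0.   1.38 0.13]
```

View pics/t7z.png

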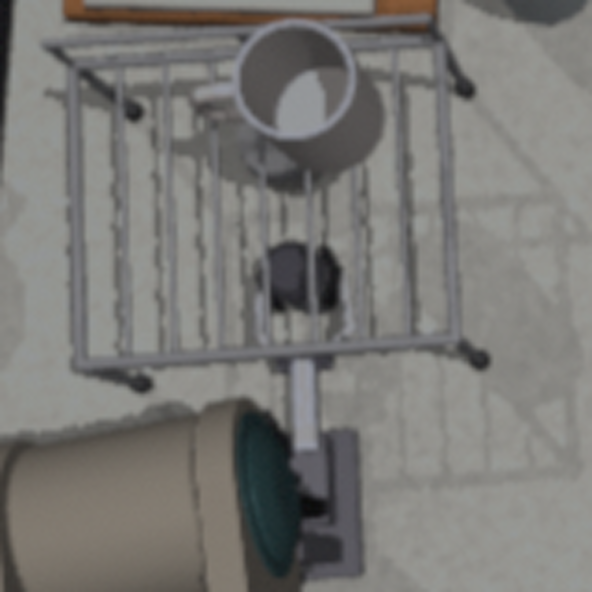

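View pics/w7.png

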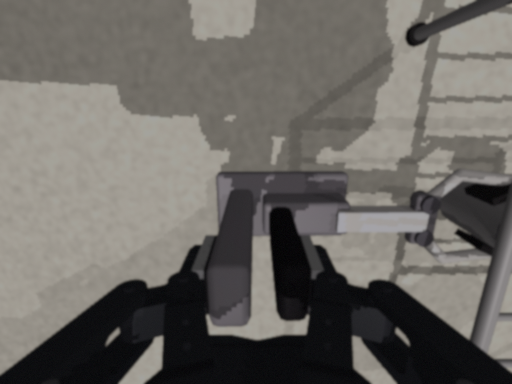

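The jaws have closed on the shaker: the opening is 41 mm, which is about 14.5 mm of trigger travel. I'll lift 12 mm and withdraw straight back.

```bash
python3 -m pendant '[[[0,0,0,-3,0,0,0.7],[0,0,0,-6,0,0,0.7],[0,0,0,-9,0,0,0.7],[0,0,0,-12,0,0,0.7],[0,0,0,-12,0,0,0.7]]]' 40;python3 go.py .4743 .148 .081 5.6
python3 -c "
from h import *
grab('wrist','w8');d=grab('scene','s8');cv2.imwrite('pics/s8z.png',cv2.resize(d['image'][150:330,300:490],None,fx=3.3,fy=3.3,interpolation=2)[:,:,::-1])"
```

```text
time_s: 12.25
tool_pos: [0.4744, 0.1479, 0.0937]
tool_rot: [0.476, 0.523, -0.475, 0.523]
ft_force: [0.5, -0.1, -5.6]
gripper_width: 0.484
turn [-0.09 -0.07 -0.09] shift [12.7 -0.1 -0.1]
now t 12.25 [0.4744 0.1479 0.0937] yaw 5.51 F [ 0.5 -0.1 -5.6] w 0.4836 j [0.23 0.06 1.67 0.   1.41 0.13]
```

View pics/s8z.png

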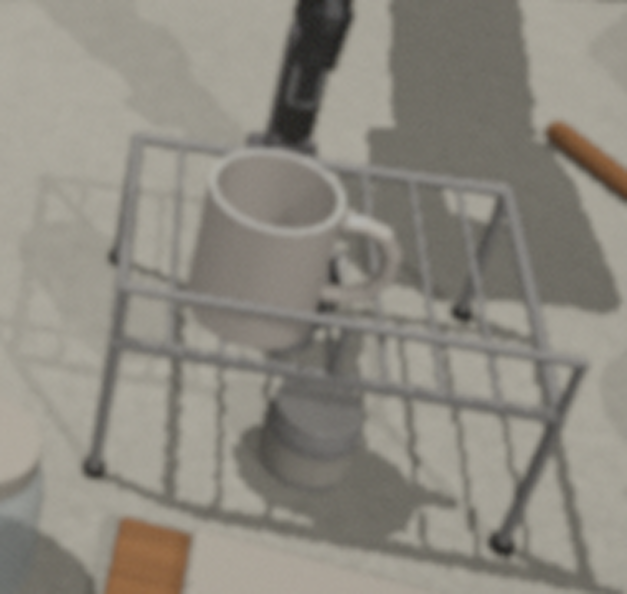

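View pics/w8.png

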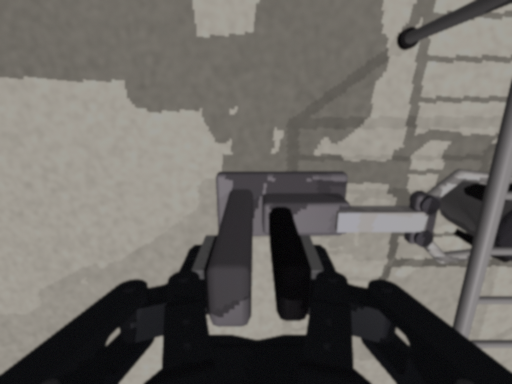

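The wrist force went up by about 1.5 N, so the shaker is held. Withdrawing now.

```bash
python3 -m pendant '[[[0,0,0,0,-4,0,0.7],[0,0,0,0,-12,0,0.7],[0,0,0,0,-22,0,0.7],[0,0,0,0,-33,0,0.7],[0,0,0,0,-44,0,0.7],[0,0,0,0,-55,0,0.7],[0,0,0,0,-66,0,0.7],[0,0,0,0,-77,0,0.7],[0,0,0,0,-88,0,0.7],[0,0,0,0,-97,0,0.7],[0,0,0,0,-104,0,0.7],[0,0,0,0,-106,0,0.7]]]' 40; python3 -m pendant '[[[0,0,0,-8,0,0,0.7],[0,0,0,-16,0,0,0.7],[0,0,0,-24,0,0,0.7],[0,0,0,-28,0,0,0.7],[0,0,0,-28,0,0,0.7]]]' 40;python3 go.py .40 -.1 .122 -10
python3 -c "
from h import *
grab('wrist','w9');d=grab('top','t9');cv2.imwrite('pics/t9z.png',cv2.resize(d['image'][85:285,60:260],None,fx=3,fy=3,interpolation=2)[:,:,::-1])
P=world(d);Z=P[...,2]
b=np.zeros((384,512),bool);b[175:225,120:170]=1;k=b&(Z>.088)&(Z<.13)&(d['image'].max(-1)<95);print(k.sum(),np.median(P[k],0),P[k].min(0),P[k].max(0))"
```

```text
time_s: 13.55
tool_pos: [0.368, 0.1377, 0.0932]
tool_rot: [0.476, 0.524, -0.475, 0.523]
ft_force: [0.4, -0.1, -5.6]
gripper_width: 0.481
time_s: 14.05
tool_pos: [0.3686, 0.1378, 0.1222]
tool_rot: [0.476, 0.523, -0.474, 0.524]
ft_force: [0.1, 0.0, -5.7]
gripper_width: 0.482
turn [15.52 -0.11 -0.16] shift [-2.000e-01  8.400e+00  2.397e+02]
now t 14.05 [0.3686 0.1378 0.1222] yaw 5.52 F [ 0.1  0.  -5.7] w 0.4816 j [ 0.26 -0.28  1.92  0.    1.49  0.17]
331 [0.5355851  0.14742954 0.1102671 ] [0.48289648 0.12636089 0.08801476] [0.58375393 0.17911045 0.11949936]
```

View pics/t9z.png

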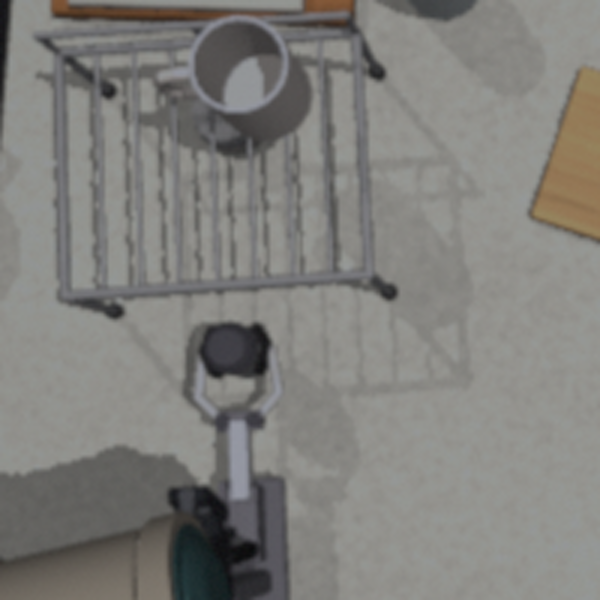

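View pics/w9.png

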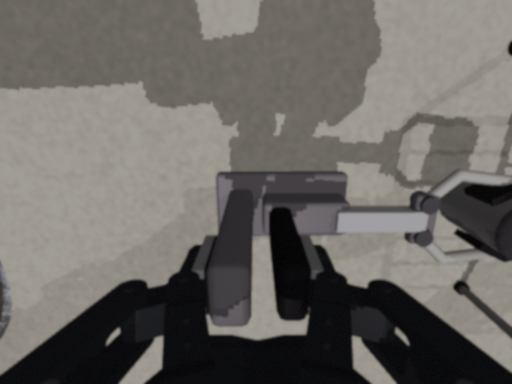

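The shaker is out and held in the jaws, with its cap at (233,347) in the enlarged top view. I'll measure where it sits relative to the tool.

```bash
python3 -c "
from h import *
d=dict(np.load('pics/t9.npz'));P=world(d);Z=P[...,2]
b=np.zeros((384,512),bool);b[190:213,122:155]=1
for z0 in(.085,.095,.1,.105,.108,.111,.114,.117):
  k=b&(Z>z0)&(Z<z0+.004);
  if k.sum():print(z0,k.sum(),P[k].mean(0).round(4),P[k].min(0).round(4),P[k].max(0).round(4))
k=b&(Z>.109);c=P[k];c0=(c.min(0)+c.max(0))/2;print(c0)
u=np.array([np.cos(np.radians(5.52)),np.sin(np.radians(5.52))]);n=np.array([-u[1],u[0]])
for p in(c.mean(0),c0):print((p[:2]-[.3686,.1378])@u,(p[:2]-[.3686,.1378])@n)
"
```

```text
0.085 18 [0.5328 0.136  0.0872] [0.5174 0.1244 0.0851] [0.556  0.18   0.0889]
0.095 12 [0.5295 0.1442 0.0963] [0.5171 0.1277 0.0951] [0.5458 0.1763 0.0989]
0.1 11 [0.5336 0.1383 0.1024] [0.5171 0.1326 0.1002] [0.5519 0.152  0.104 ]
0.105 52 [0.5376 0.1498 0.1073] [0.519  0.1336 0.1054] [0.556  0.1706 0.1089]
0.108 73 [0.5363 0.1484 0.1104] [0.5189 0.135  0.108 ] [0.5557 0.1704 0.112 ]
0.111 120 [0.5372 0.1523 0.113 ] [0.5232 0.1347 0.1111] [0.5531 0.1693 0.115 ]
0.114 62 [0.5374 0.1525 0.1154] [0.5231 0.1405 0.114 ] [0.5506 0.1655 0.1177]
0.117 7 [0.5389 0.151  0.1177] [0.5255 0.1424 0.1171] [0.5502 0.1623 0.1195]
[0.53619323 0.15208701 0.11427558]
0.168579853083651 -0.00247292661906617
0.16819035987126185 -0.0019005714146187484
```

```bash
python3 go.py .375 -.095 .122 -10; python3 go.py .5412 -.1243 .122 -10
```

```text
turn [15.52 -0.08 -0.05] shift [ -1.2 -15.4 232.2]
now t 14.15 [0.368  0.1376 0.1211] yaw 5.52 F [ 0.1 -0.2 -5.7] w 0.4818 j [ 0.26 -0.27  1.92  0.    1.49  0.17]
turn [15.52 -0.08 -0.05] shift [ -1.1 147.2 277.3]
now t 14.15 [0.368  0.1376 0.1211] yaw 5.52 F [ 0.1 -0.2 -5.7] w 0.4818 j [ 0.26 -0.27  1.92  0.    1.49  0.17]
```

```bash
python3 -m pendant '[[[0,0,0,-1,0,6,0.7],[0,0,0,-1,-1,20,0.7],[1,0,0,-1,-3,40,0.7],[3,0,0,-1,-5,62,0.7],[5,0,0,-1,-7,85,0.7],[7,0,0,-1,-9,110,0.7],[9,0,0,-1,-11,135,0.7],[11,0,0,-1,-12,160,0.7],[13,0,0,-1,-13,185,0.7],[15,0,0,-1,-14,208,0.7],[15.5,0,0,-1,-15,224,0.7],[15.5,0,0,-1,-15,232,0.7]]]' 40; python3 -m pendant '[[[0,0,0,0,0,0,0.7]]]';python3 go.py .5412 -.1243 .122 -10
```

```text
time_s: 15.35
tool_pos: [0.375, -0.0962, 0.1215]
tool_rot: [0.542, 0.454, -0.542, 0.454]
ft_force: [0.5, 0.5, -5.3]
gripper_width: 0.482
time_s: 15.45
tool_pos: [0.3748, -0.0969, 0.1213]
tool_rot: [0.542, 0.454, -0.542, 0.453]
ft_force: [-1.0, 0.1, -5.4]
gripper_width: 0.481
turn [-0.15 -0.05  0.04] shift [ -0.8 168.7  -2.3]
now t 15.45 [ 0.3748 -0.0969  0.1213] yaw -10.15 F [-1.   0.1 -5.4] w 0.481 j [-0.35 -0.29  1.94  0.    1.5  -0.17]
```

```bash
python3 -m pendant '[[[0,0,0,0,5,0,0.7],[0,0,0,0,18,0,0.7],[0,0,0,0,35,-1,0.7],[0,0,0,0,53,-1,0.7],[0,0,0,0,71,-1,0.7],[0,0,0,0,89,-2,0.7],[0,0,0,0,107,-2,0.7],[0,0,0,0,125,-2,0.7],[0,0,0,0,142,-2,0.7],[0,0,0,0,156,-2,0.7],[0,0,0,0,165,-2,0.7],[0,0,0,0,168.7,-2.3,0.7]]]' 40; python3 -m pendant '[[[0,0,0,0,0,0,0.7],[0,0,0,0,0,0,0.7]]]';python3 go.py .5412 -.1243 .0935 -10
python3 -c "
from h import *
d=grab('scene','s10');cv2.imwrite('pics/s10z.png',cv2.resize(d['image'][120:290,150:350],None,fx=3,fy=3,interpolation=2)[:,:,::-1])
d=grab('top','t10');cv2.imwrite('pics/t10z.png',cv2.resize(d['image'][95:255,200:360],None,fx=3.5,fy=3.5,interpolation=2)[:,:,::-1])
"
```

```text
time_s: 16.65
tool_pos: [0.5419, -0.1237, 0.1208]
tool_rot: [0.542, 0.455, -0.542, 0.453]
ft_force: [0.3, -0.2, -5.8]
gripper_width: 0.481
time_s: 16.85
tool_pos: [0.5415, -0.1234, 0.1206]
tool_rot: [-0.542, -0.455, 0.542, -0.453]
ft_force: [-0.3, 0.1, -5.6]
gripper_width: 0.481
turn [-0.07 -0.08  0.11] shift [27.1 -0.1  1. ]
now t 16.85 [ 0.5415 -0.1234  0.1206] yaw -10.07 F [-0.3  0.1 -5.6] w 0.4812 j [-0.29  0.2   1.46  0.    1.48 -0.12]
```

View pics/s10z.png

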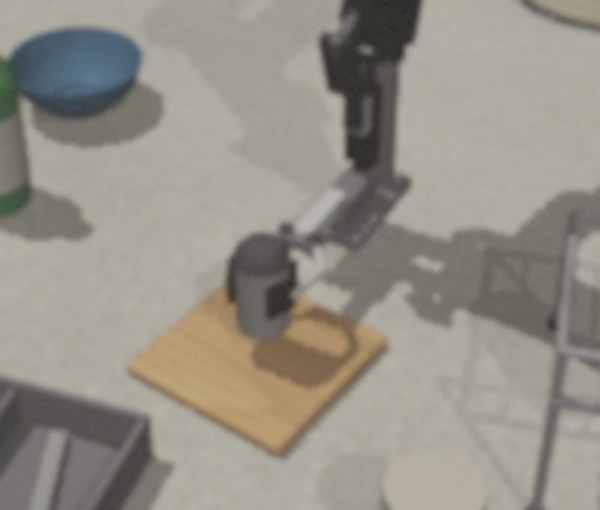

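View pics/t10z.png

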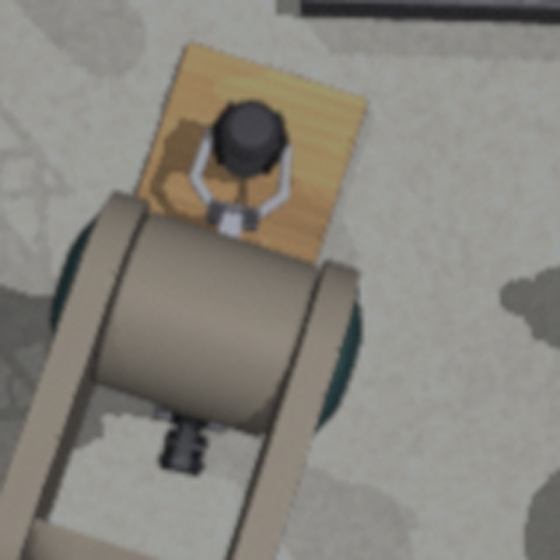

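The shaker is upright above the board. I'll check its centring with depth before lowering.

```bash
python3 -c "
from h import *
d=dict(np.load('pics/t10.npz'));P=world(d);Z=P[...,2]
b=np.zeros((384,512),bool);b[115:150,252:290]=1
k=b&(Z>.106)&(Z<.13);print(k.sum(),P[k].mean(0),(P[k].min(0)+P[k].max(0))/2,P[k][:,2].max())
k=b&(Z>.111)&(Z<.13);print(k.sum(),P[k].mean(0))
"
```

```text
198 [ 0.70725536 -0.15412779  0.1108656 ] [ 0.70770005 -0.15426562  0.11126065] 0.11638666031601183
97 [ 0.70783077 -0.15386784  0.11305691]
```

```bash
python3 -m pendant '[[[0,0,0,4,0,0.5,0.7],[0,0,0,9,0,1,0.7],[0,0,0,14,0,1,0.7],[0,0,0,18,0,1,0.7],[0,0,0,21,0,1,0.7],[0,0,0,23,0,1,0.7],[0,0,0,24,0,1,0.7]]]' 40;python3 go.py .5412 -.1243 .0935 -10
```

```text
time_s: 17.65
tool_pos: [0.5413, -0.1245, 0.0966]
tool_rot: [-0.542, -0.455, 0.542, -0.453]
ft_force: [-0.1, 1.2, -5.5]
gripper_width: 0.481
turn [-0.09 -0.07  0.1 ] shift [ 3.1 -0.1 -0.2]
now t 17.65 [ 0.5413 -0.1245  0.0966] yaw -10.09 F [-0.1  1.2 -5.5] w 0.4808 j [-0.29  0.22  1.49  0.    1.43 -0.12]
```

The shaker was at (0.707, -0.154), and I shifted it 1 mm more towards the board centre. I'll creep down until it makes contact.

```bash
python3 -m pendant '[[[0,0,0,1,0,0,0.7],[0,0,0,2,0,0,0.7],[0,0,0,2,0,0,0.7]]]' 40;python3 -m pendant '[[[0,0,0,0.7,0,0,0.7],[0,0,0,1,0,0,0.7],[0,0,0,1,0,0,0.7]]]' 40;python3 go.py .5412 -.1243 .0935 -10
```

```text
time_s: 17.95
tool_pos: [0.5414, -0.1245, 0.0947]
tool_rot: [0.542, 0.455, -0.542, 0.453]
ft_force: [-0.2, -0.3, -4.5]
gripper_width: 0.478
time_s: 18.25
tool_pos: [0.5417, -0.1246, 0.0942]
tool_rot: [0.542, 0.454, -0.542, 0.454]
ft_force: [-1.5, 0.5, -3.1]
gripper_width: 0.478
turn [-0.09 -0.06  0.02] shift [ 0.7 -0.5 -0.2]
now t 18.25 [ 0.5417 -0.1246  0.0942] yaw -10.09 F [-1.5  0.5 -3.1] w 0.4779 j [-0.29  0.22  1.49  0.    1.43 -0.12]
```

The force dropped about 2.5 N, so the shaker is resting on the board. I'll open the jaws slowly while keeping hold of the handle.

```bash
python3 -m pendant '[[[0,0,0,0,0,0,0.55],[0,0,0,0,0,0,0.52],[0,0,0,0,0,0,0.51],[0,0,0,0,0,0,0.5],[0,0,0,0,0,0,0.49],[0,0,0,0,0.5,0,0.48],[0,0,0,0,1,0,0.46],[0,0,0,0,1.5,0,0.44],[0,0,0,0,2,0,0.42],[0,0,0,0,3,0,0.4],[0,0,0,0,3,0,0.38],[0,0,0,0,3,0,0.38]]]' 40;python3 -m pendant '[[[0,0,0,0,0,0,0.38],[0,0,0,0,0,0,0.38]]]'; python3 go.py .5412 -.1243 .0935 -10
python3 -c "
from h import *
grab('wrist','w11')
d=grab('scene','s11');cv2.imwrite('pics/s11z.png',cv2.resize(d['image'][120:290,150:350],None,fx=3,fy=3,interpolation=2)[:,:,::-1])
d=grab('top','t11');cv2.imwrite('pics/t11z.png',cv2.resize(d['image'][95:255,200:360],None,fx=3.5,fy=3.5,interpolation=2)[:,:,::-1])
"
```

```text
time_s: 19.45
tool_pos: [0.5446, -0.1251, 0.0942]
tool_rot: [0.542, 0.454, -0.542, 0.454]
ft_force: [-0.7, 0.2, -4.1]
gripper_width: 0.615
time_s: 19.65
tool_pos: [0.5446, -0.1251, 0.0942]
tool_rot: [0.542, 0.454, -0.542, 0.454]
ft_force: [-0.2, 0.2, -3.3]
gripper_width: 0.621
turn [-0.08 -0.06  0.02] shift [ 0.7 -3.5 -0.2]
now t 19.65 [ 0.5446 -0.1251  0.0942] yaw -10.08 F [-0.2  0.2 -3.3] w 0.6208 j [-0.29  0.23  1.48  0.    1.43 -0.12]
```

View pics/s11z.png

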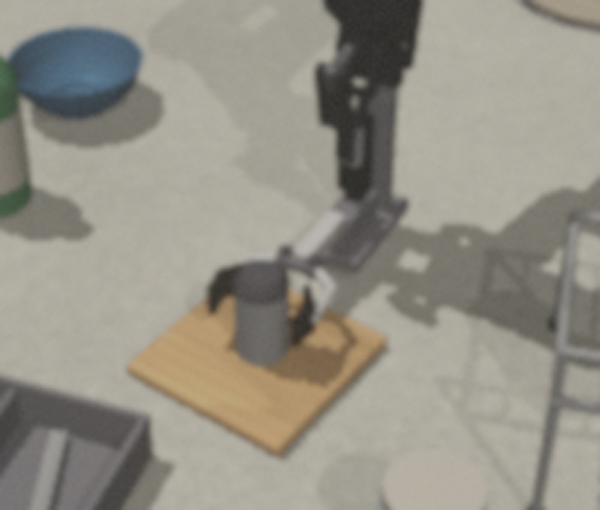

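View pics/t11z.png

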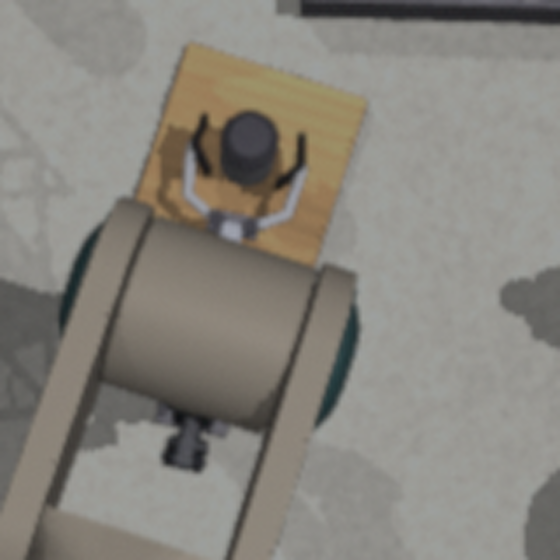

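View pics/w11.png

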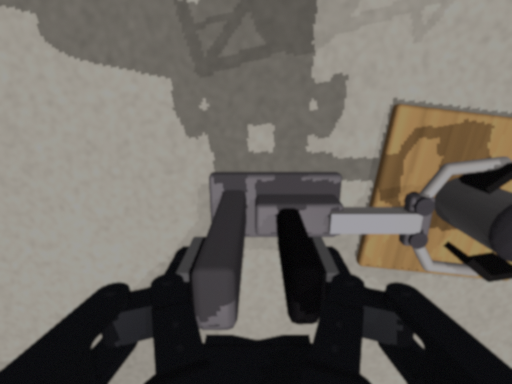

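The shaker stands free on the board with the jaws open on both sides of it, at (203..303,150) in the enlarged top view. Retreating straight back.

```bash
python3 -m pendant '[[[0,0,0,0,-3,0,0.38],[0,0,0,0,-9,0,0.38],[0,0,0,0,-17,0,0.38],[0,0,0,0,-27,0,0.38],[0,0,0,0,-39,0,0.38],[0,0,0,0,-53,0,0.38],[0,0,0,0,-69,0,0.38],[0,0,0,0,-86,0,0.38],[0,0,0,0,-104,0,0.38],[0,0,0,0,-122,0,0.38],[0,0,0,0,-140,0,0.38],[0,0,0,0,-155,0,0.38]]]';python3 -m pendant '[[[0,0,0,5,0,0,0.38],[0,0,0,10,0,0,0.38],[0,0,0,13,0,0,0.38],[0,0,0,13,0,0,0.38]]]'; python3 go.py .39 -.1 .0752 -10
python3 -c "
from h import *
d=grab('wrist','w12');P=world(d);Z=P[...,2]
for u in range(345,425,12): print(u,P[221,u].round(4),end=';')
k=np.zeros((384,512),bool);k[176:188,215:338]=1;q=P[k];print('foot',np.median(q,0))
d=grab('scene','s12');cv2.imwrite('pics/s12z.png',cv2.resize(d['image'][100:290,150:390],None,fx=3,fy=3,interpolation=2)[:,:,::-1])
"
```

```text
time_s: 21.0
tool_pos: [0.3906, -0.0976, 0.0941]
tool_rot: [0.542, 0.454, -0.542, 0.454]
ft_force: [0.3, 0.2, -4.2]
gripper_width: 0.617
time_s: 21.4
tool_pos: [0.3906, -0.0976, 0.0804]
tool_rot: [-0.542, -0.455, 0.542, -0.453]
ft_force: [0.1, -0.0, -3.5]
gripper_width: 0.62
turn [-0.08 -0.07  0.09] shift [ 5.2 -0.1  2.5]
now t 21.4 [ 0.3906 -0.0976  0.0804] yaw -10.08 F [ 0.1 -0.  -3.5] w 0.6199 j [-0.34 -0.19  1.94  0.    1.4  -0.16]
345 [ 0.4474 -0.105   0.0478];357 [ 0.4555 -0.1069  0.0468];369 [ 0.4629 -0.1076  0.0481];381 [ 0.4711 -0.1096  0.0469];393 [ 0.4785 -0.1104  0.048 ];405 [ 0.4867 -0.1123  0.0471];417 [ 0.4941 -0.1133  0.0479];foot [nan nan nan]
```

View pics/s12z.png

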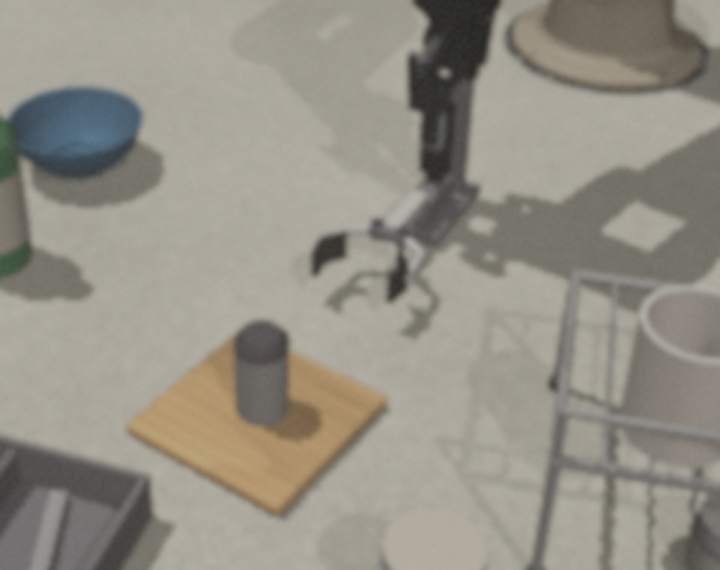

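View pics/w12.png

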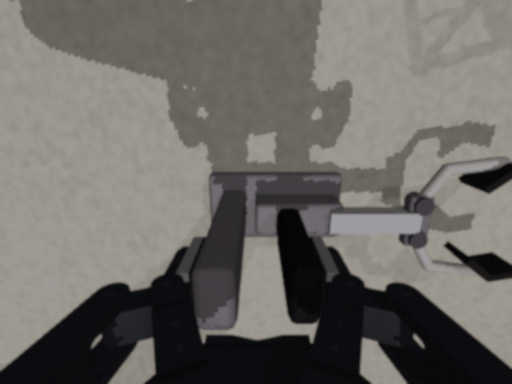

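The shaker stands upright mid-board. The foot is about 5 mm above the counter, so I'll creep down to contact.

```bash
python3 -m pendant '[[[0,0,0,2,0,0,0.38],[0,0,0,3.5,0,0,0.38],[0,0,0,4.5,0,0,0.38],[0,0,0,4.5,0,0,0.38]]]';python3 -m pendant '[[[0,0,0,0.5,0,0,0.38],[0,0,0,1,0,0,0.38],[0,0,0,1,0,0,0.38]]]'
```

```text
time_s: 21.9
tool_pos: [0.3908, -0.0977, 0.0763]
tool_rot: [0.542, 0.455, -0.542, 0.454]
ft_force: [0.0, 0.0, -3.7]
gripper_width: 0.617
time_s: 22.2
tool_pos: [0.391, -0.0977, 0.076]
tool_rot: [0.542, 0.454, -0.542, 0.454]
ft_force: [-3.4, 0.5, 4.6]
gripper_width: 0.618
```

Contact: the force went from -3.7 to +4.6 N. I'll release slowly.

```bash
python3 -m pendant '[[[0,0,0,0,0,0,0.36],[0,0,0,0,0,0,0.34],[0,0,0,0,0,0,0.32],[0,0,0,0,0,0,0.28],[0,0,0,0,0,0,0.2],[0,0,0,0,0,0,0.1],[0,0,0,0,0,0,0],[0,0,0,0,0,0,0],[0,0,0,0,0,0,0]]]';python3 go.py .391 -.0977 .2 -10
python3 -c "
from h import *
grab('wrist','w13')"
```

```text
time_s: 23.1
tool_pos: [0.391, -0.0977, 0.076]
tool_rot: [0.542, 0.454, -0.542, 0.454]
ft_force: [0.4, 0.9, -0.2]
gripper_width: 0.998
turn [-0.08 -0.06  0.02] shift [-1.24e+02 -0.00e+00 -1.00e-01]
now t 23.1 [ 0.391  -0.0977  0.076 ] yaw -10.08 F [ 0.4  0.9 -0.2] w 0.9975 j [-0.34 -0.19  1.95  0.    1.38 -0.16]
```

View pics/w13.png

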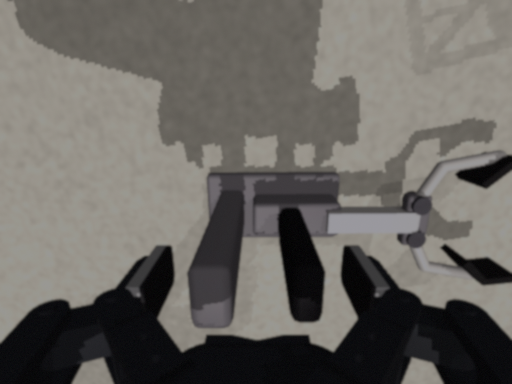

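The fingers are clear on both sides: post at (215,270), trigger at (300,265), pads at (150,290) and (365,290). Going straight up, then aside for a clear view.

```bash
python3 -m pendant '[[[0,0,0,-10,0,0,0],[0,0,0,-30,0,0,0],[0,0,0,-55,0,0,0],[0,0,0,-85,0,0,0],[0,0,0,-115,0,0,0],[0,0,0,-145,0,0,0],[0,0,0,-160,0,0,0],[0,0,0,-160,0,0,0]]]';python3 go.py .26 -.4 .236 -10
```

```text
time_s: 23.95
tool_pos: [0.3919, -0.0982, 0.2391]
tool_rot: [0.543, 0.453, -0.541, 0.455]
ft_force: [0.2, 0.9, 0.5]
gripper_width: 0.999
turn [-0.08 -0.01 -0.29] shift [  2.7 -77.  320.3]
now t 23.95 [ 0.3919 -0.0982  0.2391] yaw -10.08 F [0.2 0.9 0.5] w 0.9988 j [-0.34 -0.31  1.71  0.    1.73 -0.16]
```

```bash
python3 -m pendant '[[[0,0,0,0,-8,30,0],[0,0,0,0,-17,70,0],[0,0,0,0,-27,110,0],[0,0,0,0,-37,150,0],[0,0,0,0,-47,190,0],[0,0,0,0,-57,230,0],[0,0,0,0,-67,270,0],[0,0,0,0,-74,300,0],[0,0,0,0,-77,320,0],[0,0,0,0,-77,320,0]]]'
python3 -c "
from h import *
grab('top','t14');grab('scene','s14')
a=dict(np.load('pics/top0.npz'));d=dict(np.load('pics/t14.npz'));P=world(d);Z=P[...,2];Pa=world(a)
def box(v0,v1,u0,u1):
    b=np.zeros((384,512),bool);b[v0:v1,u0:u1]=1;return b
for n,b,lo,hi in(('mug',box(85,135,118,162),.15,.22),('bowl',box(220,285,355,420),.03,.07),('soap',box(160,200,365,420),.1,.22),('tin',box(112,145,110,165),.035,.06)):
  for Q in(Pa,P):
    k=b&(Q[...,2]>lo)&(Q[...,2]<hi);print(n,k.sum(),np.median(Q[k],0).round(4))
k=box(110,170,240,300)&(Z>.07)&(Z<.1);print('shaker',P[k].mean(0),((P[k].min(0)+P[k].max(0))/2),P[k][:,2].max())
k=box(180,300,180,300)&(Z>.112)&(Z<.13);q=P[k][:,:2].astype(np.float32);print('tops',cv2.minAreaRect(q),np.median(P[k][:,2]))
"
```

```text
time_s: 24.95
tool_pos: [0.2587, -0.4009, 0.2371]
tool_rot: [0.544, 0.453, -0.541, 0.454]
ft_force: [-1.0, -0.1, 0.6]
gripper_width: 1.001
mug 743 [0.7378 0.1354 0.1788]
mug 740 [0.7376 0.1361 0.1792]
bowl 804 [ 0.4309 -0.4698  0.0448]
bowl 800 [ 0.4324 -0.469   0.0445]
soap 749 [ 0.5926 -0.432   0.1404]
soap 751 [ 0.5927 -0.4321  0.1403]
tin 133 [0.7218 0.1884 0.0495]
tin 132 [0.7222 0.189  0.0494]
shaker [ 0.70589642 -0.1546701   0.08339054] [ 0.70783639 -0.15436685  0.08077287] 0.09113237638194763
tops ((0.39206767082214355, -0.09789339452981949), (0.029603205621242523, 0.055733822286129), 82.04195404052734) 0.12025668650361851
```

View pics/t14.png

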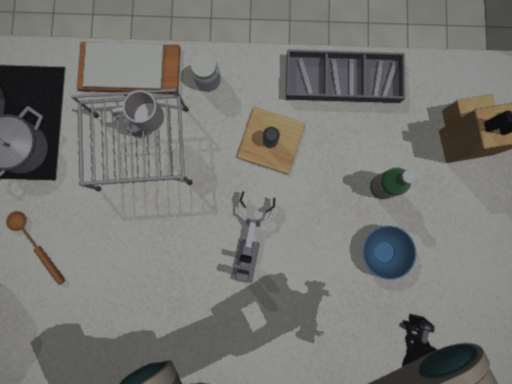

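View pics/s14.png

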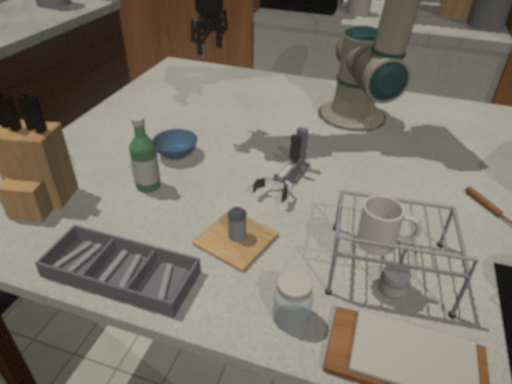

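The final views show the shaker upright mid-board (271,137) and the reacher standing on bare counter with its handle at (245,260). The mug, tin, bowl and soap are where they were, and the arm is clear of everything.

```bash
python3 -c "
from workcell import manip
print(manip.hand_in())"
```

```text
the job is handed in; nothing more can be done
None
```

The shaker is now upright in the middle of the board, and the reacher is standing on its foot on the bare counter, released. I carried the reacher by its handle, shut its jaws on the shaker under the rack at 40 N and drew it straight out. I put it on the board before opening the jaws.

**Last checks**
- **Shaker:** it measured about (0.706–0.708, -0.154), with the board centre at (0.707, -0.156), so it is about 2 mm off. That is within the camera calibration. The gripper never touched it.
- **Reacher:** the handle tops are level at 0.120 m.
- **Bystanders:** the mug, tin, bowl and soap bottle read within 2 mm of where they started.
- **Arm and time:** the gripper was open and clear of everything, and the clock read about 25 s of the 64 s allowed.

**Corrections:** I turned the held reacher the wrong way once, away from the rack. It touched nothing, and I turned it back. The wrist and top cameras also disagreed by about 2 mm on the reacher's position at the start, so I used the average. No final check failed.

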